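# Open the medicine box lock with its key and hold it turned

### The job

Take the round-headed key out of the wooden key stand and put it into the lock on the lid of the grey medicine box, fully home: sticky pins stop it part of the way in, so wiggle it, twisting to and fro, to work it past them instead of forcing it. Then turn it a quarter turn clockwise (seen from above) as far as it goes, and finish while still gripping the key and holding it turned against its return spring, so that someone else can open the lid. Leave the square-headed key in its slot, and do not disturb the other things on the worktop.

Things in the scene. Friction and masses are not known exactly. Their poses are not given: they have to be found in the camera images.
- key_round: The key to use, steel, 86 mm tall, upright in one of the stand's two slots (which varies). Origin at the tip (lower end), z up to the head, y along the width of bit and head. From the tip up: thin bit 16 (y) x 3.2 (x) mm, edges rounded, to 12; thick bit 16 x 7 mm to 24; round neck 6 thick; flange 28 across from 42 to 47; stem 9 thick; head 54 to 86. About 60 g. Fits the lock either way round.
- key_head (a point): Centre of the round key's head, 70 mm above its tip. The head is an upright plain disc 32 mm across and 9 mm thick; take it between the fingers across its thickness, which is the key's x axis.
- key_square: Another steel key of the same size, to be left in its slot; its head is an upright rectangle 22 mm wide, 30 mm tall, 9 mm thick. Origin and axes as for the round key.
- key_stand: Fixed wooden block 60 (x) x 160 (y) x 55 mm tall, origin at the centre of its underside. Two slots in the top, 11 x 21 mm, longer along y, at y = -40 and +40 mm. The keys stand in them with the bit along y and the flange on the block's top, tip 13 mm and middle of the head 83 mm above the worktop. Pull straight up 45 mm or more to free a key.
- medicine_box: Fixed grey steel box 170 (x) x 210 (y) mm, lid top 102 mm above the worktop, the lock in the lid. Behind the lock a folded wire handle lies on the lid, up to 111 mm high, 55 mm or more from the lock axis. Origin at the centre of its underside, z up.
- lock_mouth (a point): Centre of the lock face, 106 mm above the worktop and 30 mm to -x of the box's middle; axes as the box's. A 44 mm square steel plate; its keyway is 13 (x) x 19 (y) mm, widened by a 45-degree dish 4 mm each side and 4 mm deep. With the lock at rest the key's y lies along the box's y. Home: flange on the face, tip 42 mm below this point.
- lock_pins (a point): On the lock axis 10 mm below the face, level with the tops of four sticky pins. The thin bit slips between them; the step to the thick bit lands on them with the tip 22 mm deep, 20 mm short of home. There twist the key 16 to 19 degrees each way: the thin bit pushes the pins aside (0.05 N m), they stay, it goes on down. A ward stops it turning over 20 degrees until 3 mm from home.
- lock_plug (a joint): Angle of the plug that the key turns: 0 at rest, growing clockwise seen from above, stop at 1.62 rad (quarter turn 1.57). A spring turns it back if let go: 0.02 N m at rest, 0.085 N m at a quarter. The bit has play in the plug, so the key turns up to 0.2 rad further than the plug.
- mug: Bystander: purple mug, 96 mm tall, standing behind the work; leave alone. Origin at the centre of its underside.
- salt: Bystander: glass salt shaker, 44 mm across, 90 mm tall; leave alone. Origin at the centre of its underside.
- spice_jar: Bystander: spice jar, 45 mm across, 106 mm tall; leave alone. Origin at the centre of its underside.
- fish_tin: Bystander: low round tin, 86 mm across, 40 mm tall; leave alone. Origin at the centre of its underside.
- garlic_bulb: Bystander: garlic bulb, 54 mm across, 53 mm tall, lying at the front between box and stand; leave alone. Origin at the centre of its underside.
- jam: Bystander: jam jar, 70 mm across, 101 mm tall, to the left of the box; leave alone. Origin at the centre of its underside.

How it is judged:
On the way, in this order (a step that is already met when the one before it is completed fails the run):
1. the round-headed key is lifted clear out of the stand (height (world z) of key_round above 0.057 m and contact force between the fingers and key_round above 1 N), for 0.1 s.
2. the round-headed key is fully home in the lock, not yet turned (z of key_round in the frame of lock_mouth below -0.0385 m and horizontal distance between key_round and lock_mouth below 0.005 m and value of joint lock_plug below 0.5 rad), for 0.1 s.
3. the plug is turned a quarter clockwise by the key (value of joint lock_plug above 1.4 rad), for 0.2 s.
At the end, for the whole second after the job is handed in: The round-headed key is in the lock to within 6 mm of home, the fingers still grip it, and the plug is held at 1.40 rad (80 degrees) or more; the square-headed key still stands in its slot (value of joint lock_plug above 1.4 rad and z of key_round in the frame of lock_mouth below -0.036 m and horizontal distance between key_round and lock_mouth below 0.006 m and contact force between the fingers and key_round above 1 N and z of key_square in the frame of key_stand below 0.02 m and angle between key_square's own z axis and vertical below 0.2 rad); the arm keeps its last pose, push and grip.
It fails at once if the square-headed key is pulled out (distance of key_square from where it was at the start of the episode above 0.02 m).
It fails at once if the key is forced: pressed straight on without twisting, before it is home, with more than 40 N (contact force between key_round and medicine_box above 40 N and angle between the y axis of key_round and the y axis of medicine_box, either way round below 0.1 rad and z of key_round in the frame of lock_mouth above -0.038 m).
It fails at once if a bystander is knocked about (distance of any of mug, salt, spice_jar, fish_tin, garlic_bulb, jam from where it was at the start of the episode above 0.03 m).
It also fails if it takes over 56 s, if anything falls off the work surface, if the arm or the gripper's body presses on something with over 40 N, if the wrist force passes 120 N, or if a joint passes its speed limit or range.

### The arm

A 6-joint arm with a two-finger parallel gripper is mounted at the origin on a cart in front of the work surface, level with it; the furniture and walls round the work are solid. World frame = base frame: x ahead of the robot, y to its left, z up, the work surface at z = 0. Lengths are in m, angles in rad, forces in N, time in s.
With the tool pointing down it reaches from about 0.275 to 0.75 m from the base axis. Payload 10.2 kg.
Tool frame: the origin (TCP) lies at the very end of the fingers, on their centre line; the grasp point (between the pads) lies 19 mm behind it; z points along the fingers, y is the line along which they close (so a half turn about z gives the same grasp; the last joint's range is limited). The gripper opens to 88 mm and grips with 3 to 60 N. Pads are 18 mm wide; open, the fingers measure 123 mm over their backs; the gripper's body (75 mm by 187 mm) begins 45 mm behind the grasp point.
Start: joints at [-1.445, 0.313, 1.498, -0, 1.331, -0.223], TCP at [0.179, -0.493, 0.239] pointing down, gripper open.
Joint ranges: [-2.94, 2.94], [-0.97, 2.17], [0.19, 2.56], [-1.23, 4.37], [0.02, 3.11], [-2.88, 2.88]. Speed limits (rad/s): [2.39, 2.39, 3.01, 3.14, 3.14, 3.14].

### API

Orientations are given as a rotation vector (axis times angle).
In Python, from workcell import bot gives the robot as it stands.
- The arm moves only by the tool arm_command, never from a script. Its argument "motion" is a list of rows, each a list of 7 numbers: the turn, a rotation vector about the tool's x, y, z in rad, then the shift along the tool's x, y, z in mm, then the closure, from 0 (fully open) to 1 (shut). In form: [[rx, ry, rz, tx, ty, tz, gripper], ...]. A call has exactly 8 rows; each row shifts and turns the commanded pose from where the row before left it, along the tool's axes as they then stand; what a row does not reach is not made up. A row lasts 1/12 s, in which the tool goes at most 41.7 mm and 7.16 degrees, less where a joint would pass 70% of its speed; a pose out of reach is approached as far as the arm can. A call is refused whole if a number of a shift passes 41.7 or a number of a turn 0.125, either way. A call with a gripper value outside its range is refused whole. The fingers move at their own pace and stop on an object; "force" is the grip in N (left out, the last holds). Time passes only in rows, so rows that do not move let the fingers close, or fill a call up. It gives the time, the measured TCP pose, the force, the opening and the grip force at its end, in the units of the state.
- bot.get_state(): the state, without advancing time (a new reading comes with each control period).
- bot.snapshot(name): name is "side" or "top"; returns (picture, depth): 384x512x3 uint8, red, green, blue; 384x512 float32, m along the optical axis (not along the pixel's ray), 0 where there is no reading.
- bot.calibration(name): a dict with "intrinsics" (3x3 intrinsics, pixels), "R" (3x3) and "t" (3): a world point X has camera coordinates R X + t. Camera axes: x right, y down, z forward; pixel columns grow to the right and rows downward; lengths in m; the calibration is good to about 2 mm. A picture is of the moment at which its call begins. calibration takes no time and is no camera call.
- bot.finish_job(): hands the job in; it is judged then, once.
The state is a dict: "t": time; "q": joint angles; "joint_vel": joint speeds; "joint_efforts": joint torques, N m; "eef_pos": TCP position; "eef_rot": TCP orientation; "ft_force": force on the tool from outside, world axes, zero at the start; "moment": the same for the moment, N m; "opening": opening from 0.0 (shut) to 1.0 (fully open); "grip_force": force on a finger pad.
Only numpy, scipy, OpenCV 4.12 (cv2) and the standard library are available. Lean on these libraries where they do the work, as an engineer would, in place of code of your own. Each camera call takes 0.05 s, during which the arm holds its last target. There are 200 camera calls.

## Working session

There is one attempt and no reset: what is moved stays moved. The work goes in short steps, Python scripts to look and compute and a tool call to move; the robot and the scene stay as the last step left them, time stands still between calls to the robot, and variables do not carry over. Pictures are saved under pics/ and viewed, at most 10 in all, crops included, and the job is handed in when it is done.

Besides the shell and the picture viewer there is one more tool, called as a command line: name --pt "numbers of a row" for each row, then --argument value for the rest. arm_command: Moves the arm, as the interface text tells. Its arguments: {"type":"object","properties":{"motion":{"type":"array"},"force":{"type":"number"}},"required":["motion"]}

```bash
mkdir -p pics
cat > h.py <<'E'
import numpy as np,cv2
from workcell import bot
def snap(n):
    im,d=bot.snapshot(n); c=bot.calibration(n)
    return im,d,np.array(c["intrinsics"]),np.array(c["R"]),np.array(c["t"])
def cloud(d,K,R,t):
    v,u=np.mgrid[:d.shape[0],:d.shape[1]]
    P=np.stack([(u-K[0,2])/K[0,0]*d,(v-K[1,2])/K[1,1]*d,d],-1)
    return (P-t)@R
def ray(u,v,z,K,R,t):
    o=-R.T@t; w=R.T@np.array([(u-K[0,2])/K[0,0],(v-K[1,2])/K[1,1],1]); return o+w*(z-o[2])/w[2]
E
python3 - <<'E'
from h import *
for n in("top","side"):
    im,d,K,R,t=snap(n); np.savez(n+"0.npz",im=im,d=d,K=K,R=R,t=t)
    cv2.imwrite(f"pics/{n}0.png",cv2.resize(im[:,:,::-1],(800,600)))
    print(n,-R.T@t,R[2],K[0,0])
s=bot.get_state();print(s["t"],s["eef_rot"],s["opening"])
E
```

```text
top [ 0.4119281  -0.00704741  1.20050574] [ 0.07971767  0.01385862 -0.99672114] 386.0384195363654
side [0.52036814 1.04148987 0.81482386] [-0.03182879 -0.82363463 -0.56622692] 381.6658688989798
0.1 [-3.09285250e+00 -5.45031552e-01 -1.09621590e-04] 0.9983786475964047
```

View pics/top0.png

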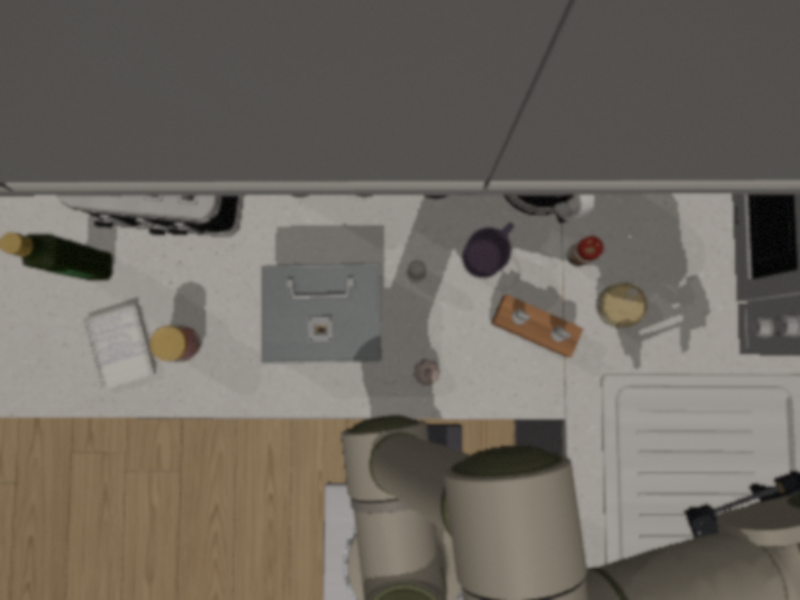

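View pics/side0.png

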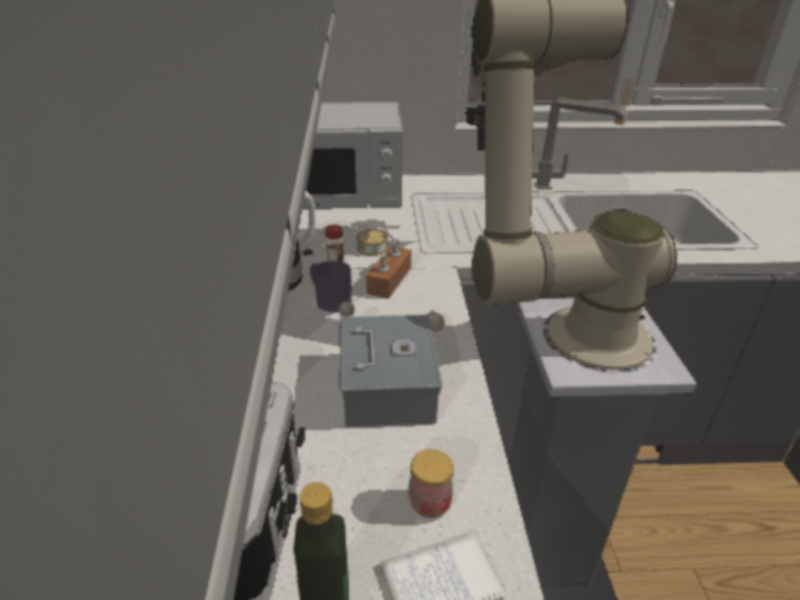

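Top view (x up, y left): the orange stand is at (537,326) with keys near (520,317) and (560,333). The box is at (321,312) with the lock at (320,328). Next I'll zoom in on the heads and measure.

```bash
cat > m.py <<'E'
from h import *
tiles=[]
for n,bx in (("top",[(185,230,310,375),(190,220,190,222)]),("side",[(145,195,230,268),(210,235,242,275)])):
    f=np.load(n+"0.npz");im,d,K,R,t=[f[k] for k in("im","d","K","R","t")]
    for a,b,c,e in bx: tiles.append(cv2.resize(im[a:b,c:e,::-1],(400,300),interpolation=cv2.INTER_CUBIC))
    P=cloud(d,K,R,t)
    hsv=cv2.cvtColor(im,cv2.COLOR_RGB2HSV)
    v,u=np.mgrid[:384,:512]
    ins=(P[...,0]>.3)&(P[...,0]<.7)&(P[...,1]<-.05)&(P[...,1]>-.4)
    w=(hsv[...,0]<18)&(hsv[...,1]>110)&ins&(abs(P[...,2]-.055)<.015)
    Q=P[w]; r=cv2.minAreaRect(Q[:,:2].astype(np.float32)*1000); print(n,"stand top",r,np.median(Q[:,2]))
    c0=np.array(r[0])/1000
    k=ins&(np.hypot(P[...,0]-c0[0],P[...,1]-c0[1])<.075)&(P[...,2]>.068)&(P[...,2]<.12)
    m,L,S,C=cv2.connectedComponentsWithStats(k.astype(np.uint8))
    for i in range(1,m):
        q=P[L==i]
        if len(q)>4: print(" key px",C[i],S[i],q.mean(0),q.min(0),q.max(0))
    w=(abs(P[...,2]-.102)<.006)&(P[...,1]>.0)&(P[...,1]<.3)&(P[...,0]>.3)&(P[...,0]<.62)&(hsv[...,1]<80)
    m,L,S,C=cv2.connectedComponentsWithStats(w.astype(np.uint8)); i=1+np.argmax(S[1:,4])
    print(" lid",cv2.minAreaRect(P[L==i][:,:2].astype(np.float32)*1000),np.median(P[L==i][:,2]))
cv2.imwrite("pics/z0.png",np.vstack([np.hstack(tiles[:2]),np.hstack(tiles[2:])]))
E
python3 m.py
```

```text
top stand top ((460.4212951660156, -248.73089599609375), (156.8542938232422, 58.01918029785156), 65.77967834472656) 0.05504632987186098
 key px [333.91176471 201.82352941] [330 199   9   6  34] [ 0.47651085 -0.21312204  0.09427396] [ 0.47029034 -0.22455702  0.0735418 ] [ 0.4842874  -0.20338983  0.10200066]
 key px [359.33333333 213.08333333] [354 210  12   7  48] [ 0.44438302 -0.28521363  0.09328741] [ 0.43605539 -0.30197276  0.07185693] [ 0.45349999 -0.27141973  0.10444992]
 lid ((481.8096923828125, 155.57447814941406), (179.95582580566406, 218.79505920410156), 1.1454124450683594) 0.10239911815058265
side stand top ((460.648193359375, -247.46054077148438), (160.5310821533203, 56.48005676269531), 66.2199478149414) 0.05712328457155788
 key px [252.08823529 156.05882353] [250 152   5  10  34] [ 0.44555702 -0.28400509  0.08885015] [ 0.43717231 -0.29791664  0.06860966] [ 0.45398802 -0.27501753  0.10449491]
 key px [244.55882353 165.5       ] [243 161   4  10  34] [ 0.47767377 -0.21279237  0.08777189] [ 0.47178966 -0.22531107  0.06840709] [ 0.48386724 -0.20072684  0.10452258]
 lid ((481.71197509765625, 154.74609375), (179.69613647460938, 223.83575439453125), 1.185726284980774) 0.10396021948995418
```

View pics/z0.png

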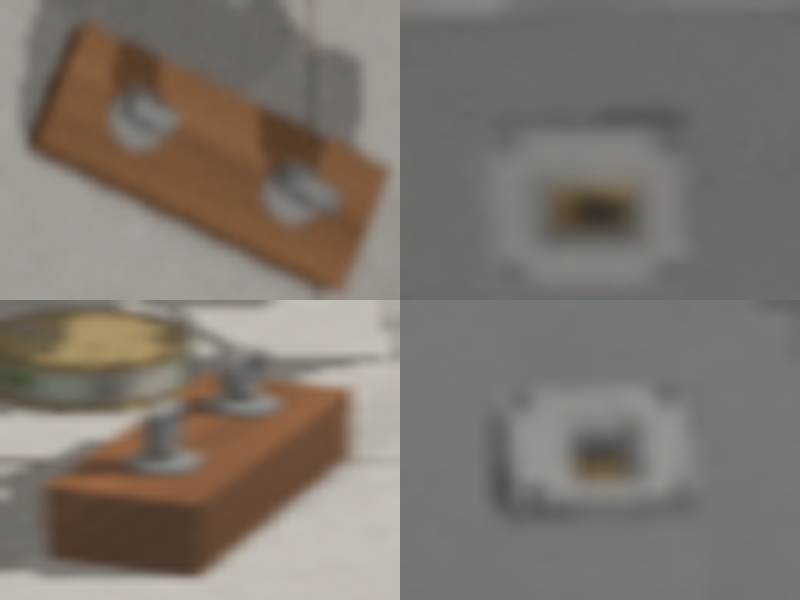

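Top crop: the right-hand key at (300,190) has the wider head (about 32 mm against 22 mm), so it is the round one. Keyway is at (592,210) in the top crop and (602,450) in the side crop.

Run:
```python
from h import *
F={n:np.load(n+"0.npz") for n in("top","side")}
for n,(u,v) in dict(top=(204.9,210.5),side=(258.2,222)).items():
    f=F[n]; K,R,t=f["K"],f["R"],f["t"]
    im=f["im"].astype(int); P=cloud(f["d"],K,R,t)
    print(n,"hand",ray(u,v,.106,K,R,t))
    near=(np.hypot(P[...,0]-.452,P[...,1]-.155)<.04)&(abs(P[...,2]-.1)<.06)
    w=near&(im.min(2)>(120 if n=="top" else 140)); vv,uu=np.where(w)
    print(w.sum(), [im[...,i][near].mean().round() for i in range(3)])
    if w.sum():
        q=np.array([ray(a,b,.106,K,R,t)[:2] for a,b in zip(uu,vv)]); print(q.min(0),q.max(0),(q.min(0)+q.max(0))/2)
f=F["top"];P=cloud(f["d"],f["K"],f["R"],f["t"])
w=(P[...,2]>.11)&(P[...,0]>.15)&(P[...,0]<.62)&(f["d"]>0)
m,L,S,C=cv2.connectedComponentsWithStats(w.astype(np.uint8))
for i in range(1,m):
    if S[i,4]>6:q=P[L==i];print(S[i],q.min(0).round(3),q.max(0).round(3))
s=F["side"];P=cloud(s["d"],s["K"],s["R"],s["t"])
```

```text
top hand [0.45110656 0.15480647 0.106     ]
91 [np.float64(110.0), np.float64(110.0), np.float64(107.0)]
[0.43267097 0.13732125] [0.46958674 0.17461141] [0.45112885 0.15596633]
side hand [0.44949904 0.15384438 0.106     ]
25 [np.float64(120.0), np.float64(120.0), np.float64(118.0)]
[0.43153589 0.13485649] [0.46815903 0.1637591 ] [0.44984746 0.1493078 ]
[    0     0   512   126 63685] [ 0.599 -0.484  0.46 ] [0.609 0.506 0.893]
[ 483  144   29   84 1827] [ 0.405 -0.676  0.11 ] [ 0.62  -0.623  0.22 ]
[   0  148   55   28 1090] [0.551 0.588 0.111] [0.611 0.647 0.278]
[110 150  10   1  10] [0.618 0.394 0.135] [0.62  0.419 0.147]
[183 179   4   5  14] [0.529 0.208 0.11 ] [0.541 0.217 0.114]
[222 179   4   5   9] [0.529 0.097 0.111] [0.54  0.106 0.115]
[218 186   5   4  10] [0.512 0.106 0.11 ] [0.52  0.118 0.115]
[211 188   5   3   8] [0.509 0.126 0.11 ] [0.515 0.137 0.112]
[  218   266   294   118 18818] [ 0.15  -0.562  0.164] [0.322 0.104 0.682]
```

arm_command --pt "0 0 -0.1 0 0 0 0.4" --pt "0 0 -0.1 0 0 0 0.4" --pt "0 0 -0.1 0 0 0 0.4" --pt "0 0 -0.1 0 0 0 0.4" --pt "0 0 -0.1 0 0 0 0.4" --pt "0 0 -0.1 0 0 0 0.4" --pt "0 0 -0.1 0 0 0 0.4" --pt "0 0 -0.1 0 0 0 0.4" --force 30

```text
t: 0.77
eef_pos: [0.1794, -0.4933, 0.2384]
eef_rot: [-2.633, -1.713, -0.0]
ft_force: [-0.2, -0.4, -0.6]
opening: 0.601
grip_force: 0.0
```

arm_command --pt "0 0 0 32 17 0 0.5" --pt "0 0 0 32 17 0 0.5" --pt "0 0 0 32 17 0 0.5" --pt "0 0 0 32 17 0 0.5" --pt "0 0 0 32 17 0 0.5" --pt "0 0 0 32 17 0 0.5" --pt "0 0 0 32 17 0 0.5" --pt "0 0 0 32 17 0 0.5"

```text
t: 1.43
eef_pos: [0.4095, -0.3141, 0.2386]
eef_rot: [-2.637, -1.707, 0.0]
ft_force: [0.7, -0.7, -0.2]
opening: 0.499
grip_force: 0.0
```

```bash
cat > rel.py <<'E'
import sys
from h import *
from scipy.spatial.transform import Rotation as Ro
s=bot.get_state(); Rt=Ro.from_rotvec(s["eef_rot"]).as_matrix()
g=np.array([float(a) for a in sys.argv[1:4]])
print("t",s["t"],"pos",np.round(s["eef_pos"],4),"F",np.round(s["ft_force"],1),"M",np.round(s["moment"],3),"yaw y",np.degrees(np.arctan2(Rt[1,1],Rt[0,1])).round(2),"z",Rt[:,2].round(4))
print("tool mm",(Rt.T@(g-s["eef_pos"])*1000).round(1),"q",np.round(s["q"],2),"grip",s["grip_force"],s["opening"])
E
python3 rel.py .4445 -.2845 .065
```

```text
t 1.4333 pos [ 0.4095 -0.3141  0.2386] F [ 0.7 -0.7 -0.2] M [-0.05  -0.026  0.009] yaw y -24.18 z [-3.e-04  3.e-04 -1.e+00]
tool mm [ 41.3  19.9 173.6] q [-0.88  0.29  1.52 -0.    1.32 -0.46] grip 0.0 0.49861837860382824
```

arm_command --pt "0 0 0 20.5 10 0 0.5" --pt "0 0 0 20.5 10 0 0.5" --pt "0 0 0 0 0 20 0.5" --pt "0 0 0 0 0 20 0.5" --pt "0 0 0 0 0 20 0.5" --pt "0 0 0 0 0 20 0.5" --pt "0 0 0 0 0 20 0.5" --pt "0 0 0 0 0 15 0.5"

```text
t: 2.1
eef_pos: [0.4429, -0.2858, 0.1219]
eef_rot: [-2.636, -1.706, 0.001]
ft_force: [-0.4, -0.2, -0.3]
opening: 0.505
grip_force: 0.0
```

```bash
python3 rel.py .4445 -.2845 .065
python3 - <<'E'
from h import *
a,*_=snap("top"); b,*_=snap("side")
cv2.imwrite("pics/a1.png",np.hstack([cv2.resize(x[...,::-1],(400,400),interpolation=2) for x in (a[165:245,320:400],b[115:195,212:292])]))
E
```

```text
t 2.1 pos [ 0.4429 -0.2858  0.1219] F [-0.4 -0.2 -0.3] M [-0.039 -0.064  0.007] yaw y -24.17 z [-0.0015  0.0015 -1.    ]
tool mm [ 1.8  1.  56.9] q [-0.8   0.44  1.64 -0.    1.06 -0.37] grip 0.0 0.5049010567996626
```

View pics/a1.png

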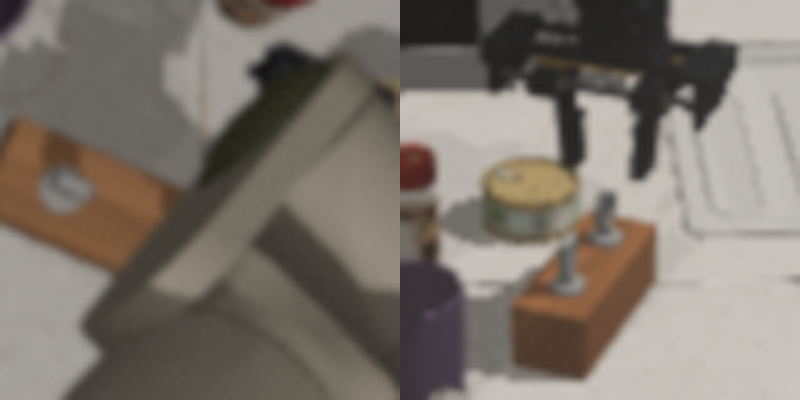

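The side crop shows the fingers at (570,170) and (640,175), straddling the far key's head at (605,205). It is centred, so I'll descend and grip.

arm_command --pt "0 0 0 1 0.5 18 0.5" --pt "0 0 0 0 0 18 0.5" --pt "0 0 0 0 0 14 0.5" --pt "0 0 0 0 0 4 0.5" --pt "0 0 0 0 0 0 0.5" --pt "0 0 0 0 0 0 1" --pt "0 0 0 0 0 0 1" --pt "0 0 0 0 0 0 1" --force 45

```text
t: 2.87
eef_pos: [0.4446, -0.286, 0.0707]
eef_rot: [2.636, 1.706, 0.001]
ft_force: [-0.4, 0.2, -0.1]
opening: 0.298
grip_force: 0.0
```

arm_command --pt "0 0 0 0 0 0 1" --pt "0 0 0 0 0 0 1" --pt "0 0 0 0 0 0 1" --pt "0 0 0 0 0 0 1" --pt "0 0 0 0 0 -1 1" --pt "0 0 0 0 0 -2 1" --pt "0 0 0 0 0 -3 1" --pt "0 0 0 0 0 -4 1"

```text
t: 3.53
eef_pos: [0.4441, -0.2856, 0.0798]
eef_rot: [-2.637, -1.707, 0.0]
ft_force: [0.5, 0.5, -0.5]
opening: 0.098
grip_force: 45.0
```

```bash
python3 rel.py .4445 -.2845 .065
```

```text
t 3.5333 pos [ 0.4441 -0.2856  0.0798] F [ 0.5  0.5 -0.5] M [-0.037 -0.064  0.008] yaw y -24.18 z [-3.e-04  3.e-04 -1.e+00]
tool mm [ 1.1 -0.1 14.8] q [-0.79  0.5   1.68 -0.    0.96 -0.37] grip 44.99988979194313 0.0980715826738902
```

arm_command --pt "0 0 0 0 0 -8 1" --pt "0 0 0 0 0 -12 1" --pt "0 0 0 0 0 -16 1" --pt "0 0 0 0 0 -18 1" --pt "0 0 0 0 0 -18 1" --pt "0 0 0 0 0 -18 1" --pt "0 0 0 0 0 -18 1" --pt "0 0 0 0 0 -16 1"

```text
t: 4.2
eef_pos: [0.4442, -0.2856, 0.2056]
eef_rot: [2.636, 1.706, 0.0]
ft_force: [0.6, -0.3, 0.1]
opening: 0.095
grip_force: 45.0
```

```bash
python3 rel.py .451 .1545 .2
python3 - <<'E'
from h import *
a,*_=snap("top"); b,*_=snap("side")
cv2.imwrite("pics/a2.png",np.hstack([cv2.resize(x[...,::-1],(400,400),interpolation=2) for x in (a[165:245,320:400],b[95:175,212:292])]))
E
```

```text
t 4.2 pos [ 0.4442 -0.2856  0.2056] F [ 0.6 -0.3  0.1] M [-0.049 -0.051  0.073] yaw y -24.18 z [ 8.e-04 -8.e-04 -1.e+00]
tool mm [ 404.3 -174.1    5.3] q [-0.79  0.35  1.54  0.    1.25 -0.37] grip 44.99979272251949 0.0945327985423389
```

View pics/a2.png

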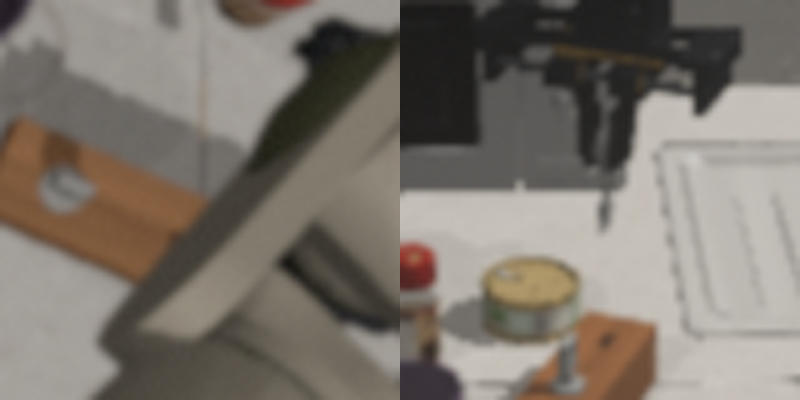

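arm_command --pt "0 0 0 15 -6.5 0 1" --pt "0 0 0 28 -12 0 1" --pt "0 0 0 35 -15 0 1" --pt "0 0 0 35 -15 0 1" --pt "0 0 0 35 -15 0 1" --pt "0 0 0 35 -15 0 1" --pt "0 0 0 35 -15 0 1" --pt "0 0 0 35 -15 0 1"

```text
t: 4.97
eef_pos: [0.4481, -0.0085, 0.2031]
eef_rot: [-2.637, -1.706, 0.001]
ft_force: [0.6, -0.7, -0.8]
opening: 0.102
grip_force: 45.0
```

arm_command --pt "0 0 0 35 -15 0 1" --pt "0 0 0 35 -15 0 1" --pt "0 0 0 28 -12 0 1" --pt "0 0 0 15 -6.5 0 1" --pt "0 0 -0.11 0 0 0 1" --pt "0 0 -0.11 0 0 0 1" --pt "0 0 -0.11 0 0 0 1" --pt "0 0 -0.11 0 0 0 1"

```text
t: 5.63
eef_pos: [0.4505, 0.1127, 0.2029]
eef_rot: [-2.194, -2.247, 0.001]
ft_force: [0.1, 0.6, -0.9]
opening: 0.096
grip_force: 45.0
```

```bash
python3 rel.py .451 .1545 .170
```

```text
t 5.6333 pos [0.4505 0.1127 0.2029] F [ 0.1  0.6 -0.9] M [-0.056 -0.123  0.018] yaw y 1.36 z [-0.0013  0.     -1.    ]
tool mm [41.7  1.6 32.9] q [-0.01  0.21  1.73 -0.    1.2  -0.03] grip 44.99961890978739 0.09627541173620514
```

arm_command --pt "0 0 0 11 0.4 4 1" --pt "0 0 0 11 0.4 4 1" --pt "0 0 0 11 0.4 4 1" --pt "0 0 0 8.7 0 4 1" --pt "0 0 0 0 0 4 1" --pt "0 0 0 0 0 3 1" --pt "0 0 0 0 0 0 1" --pt "0 0 0 0 0 0 1"

```text
t: 6.3
eef_pos: [0.4514, 0.154, 0.1806]
eef_rot: [-2.202, -2.241, 0.0]
ft_force: [0.1, 0.5, -0.6]
opening: 0.101
grip_force: 45.0
```

```bash
python3 rel.py .451 .1545 .170
python3 - <<'E'
from h import *
a,*_=snap("top"); b,d,K,R,t=snap("side"); np.savez("side3.npz",im=b,d=d,K=K,R=R,t=t)
cv2.imwrite("pics/a3.png",np.hstack([cv2.resize(x[...,::-1],(400,400),interpolation=2) for x in (a[170:250,165:245],b[170:240,225:295])]))
p=lambda X:(lambda c:(K@c/c[2])[:2].round(1))(R@np.array(X)+t)
print("tip expected",p([.451,.1545,.122]),"flange",p([.451,.1545,.165]),"mouth",p([.451,.1545,.106]))
P=cloud(d,K,R,t); w=(abs(P[...,0]-.451)<.03)&(abs(P[...,1]-.1545)<.03)&(P[...,2]>.117)&(P[...,2]<.18)
for lo in np.arange(.117,.18,.006):
    m=w&(P[...,2]>=lo)&(P[...,2]<lo+.006)
    if m.sum(): print(lo.round(3),m.sum(),P[m][:,:2].min(0).round(4),P[m][:,:2].max(0).round(4),P[m][:,:2].mean(0).round(4))
E
```

```text
t 6.3 pos [0.4514 0.154  0.1806] F [ 0.1  0.5 -0.6] M [-0.06  -0.073 -0.043] yaw y 0.99 z [-2.e-04 -1.e-04 -1.e+00]
tool mm [ 0.5 -0.4 10.6] q [ 0.08  0.26  1.72 -0.    1.15  0.07] grip 44.99984682071954 0.10085388064452273
tip expected [257.8 217.9] flange [258.1 206.1] mouth [257.7 222.1]
0.123 1 [0.4535 0.1552] [0.4535 0.1552] [0.4535 0.1552]
0.129 2 [0.4536 0.1549] [0.4539 0.1593] [0.4538 0.1571]
0.135 3 [0.4507 0.154 ] [0.4538 0.1566] [0.4528 0.1549]
0.141 7 [0.4509 0.1475] [0.4565 0.1579] [0.4538 0.153 ]
0.147 6 [0.4508 0.1443] [0.4565 0.1579] [0.4537 0.1508]
0.153 2 [0.4507 0.1481] [0.4538 0.1498] [0.4522 0.1489]
0.159 2 [0.451  0.1509] [0.4539 0.1515] [0.4525 0.1512]
0.165 8 [0.4428 0.1465] [0.463  0.1608] [0.453  0.1562]
0.171 28 [0.4398 0.1436] [0.4659 0.1642] [0.4528 0.1548]
0.177 1 [0.4544 0.1529] [0.4544 0.1529] [0.4544 0.1529]
```

View pics/a3.png

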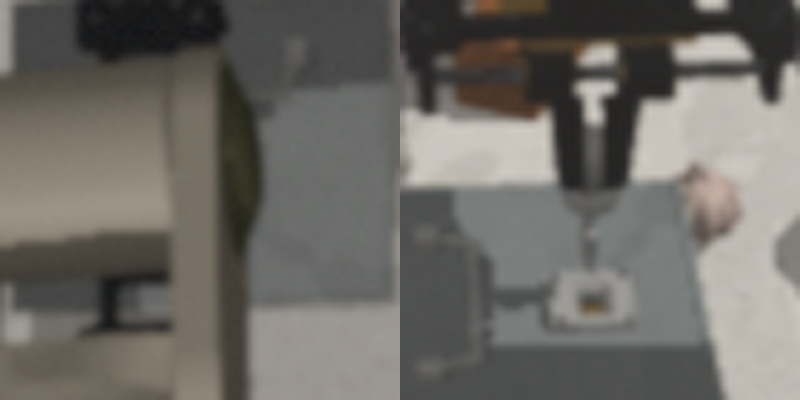

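The side crop shows the key above the lock: bit column at (590,240), keyway at (594,300). The key is slightly too far to +x, so I'll refine it numerically.

Run:
```python
from h import *
f=np.load("side3.npz"); im=f["im"].astype(int); K,R,t=f["K"],f["R"],f["t"]
np.set_printoptions(linewidth=200)
g=im.sum(2)//3
print("cols",np.arange(248,270))
for r in range(200,230): print(r,g[r,248:270])
f0=np.load("side0.npz");d=f0["im"].astype(int); D=np.abs(d-im).sum(2)//3
print("diff")
for r in range(203,222): print(r,D[r,248:270])
```

```text
cols [248 249 250 251 252 253 254 255 256 257 258 259 260 261 262 263 264 265 266 267 268 269]
200 [194 195 194 180 125  52  38  37  42  62  77  76  61  39  38  39  63 143 187 192 192 191]
201 [180 182 177 165 121  54  38  37  42  59  72  72  57  40  39  43  68 129 163 167 162 157]
202 [146 147 140 132 108  66  45  42  46  59  69  66  55  47  50  60  89 119 134 135 129 122]
203 [124 123 123 121 114  92  75  74  70  69  75  76  77  79  83  95 112 122 123 122 118 115]
204 [123 122 122 122 120 106  93  94  90  87  89  91  93  95  97 109 121 122 121 119 117 116]
205 [123 123 123 122 121 110  96  93  96  94  95  96  94  93 101 115 122 122 120 117 115 116]
206 [123 124 124 124 123 118 106  95  91  90  90  90  89  93 108 120 123 122 119 117 117 116]
207 [123 124 125 123 122 122 117 111 100  89  87  93 103 110 118 122 123 123 120 117 116 116]
208 [123 124 124 123 123 122 122 121 111  93  94 108 118 122 123 123 123 123 121 119 117 117]
209 [125 125 123 123 122 122 123 122 110  95 104 118 123 123 124 123 122 122 120 117 118 120]
210 [124 124 123 122 122 122 122 122 110 108 126 129 124 123 123 
[... 2465 characters left out ...]
4]
212 [ 6  5  4  6  5  5  4  4  6 21 21  8  2  6  5  2  1  2  2  1  2  5]
213 [ 5  6  5  5  6  4  5  5  7 23 28 12  3  6  4  1  2  1  1  0  3  5]
214 [ 6  5  5  5  5  5  6  4  5 22 26  9  4  3  2  1  1  0  0  3  6  5]
215 [ 6  6  5  5  4  5  6  5  1 15 19  4  4  2  0  0  0  2  5  5  6  6]
216 [ 5  6  5  6  6  5  6  6  4 11 17  2  5  3  1  0  1  4  5  5  6  4]
217 [ 7  6  5  6  6  6  5  6  5  3 10  1  5  3  2  2  2  5  6  7  5  6]
218 [5 5 4 3 4 7 7 7 6 4 0 4 6 6 4 5 6 6 5 6 6 5]
219 [ 3  2  6 19  8  5  7  6  7  7  6  7  6  6  6  8  6  6  6  6  5  6]
220 [16 10 16 31 14  6  7  7  7  7  6  6  6  5  7  7  8  7  7  6  6  6]
221 [34 20 13 30 14  4  7  6  5  5  3  4  4  6  7  8  7  7  6  6  5  5]
```

arm_command --pt "0 0 0 0.3 -2.1 2 1" --pt "0 0 0 0 0 5 1" --pt "0 0 0 0 0 5 1" --pt "0 0 0 0 0 3 1" --pt "0 0 0 0 0 2 1" --pt "0 0 0 0 0 2 1" --pt "0 0 0 0 0 2 1" --pt "0 0 0 0 0 2 1"

```text
t: 7.07
eef_pos: [0.4496, 0.1548, 0.1581]
eef_rot: [2.201, 2.241, 0.002]
ft_force: [-2.6, 2.2, 14.4]
opening: 0.101
grip_force: 45.0
```

```bash
python3 rel.py .4492 .1545 .141
```

```text
t 7.0667 pos [0.4496 0.1548 0.1581] F [-2.6  2.2 14.4] M [ 0.362  0.44  -0.048] yaw y 1.02 z [ 1.2e-03  6.0e-04 -1.0e+00]
tool mm [-0.3 -0.5 17.1] q [0.08 0.29 1.76 0.   1.1  0.07] grip 45.003717515501194 0.10073433404093403
```

arm_command --pt "0 0 0 0 0 -1.5 1" --pt "0 0 0 0.5 -0.7 0 1" --pt "0 0 0 0.5 -0.7 0 1" --pt "0 0 0 0 0 1 1" --pt "0 0 0 0 0 1 1" --pt "0 0 0 0 0 1 1" --pt "0 0 0 0 0 0 1" --pt "0 0 0 0 0 0 1"

```text
t: 7.73
eef_pos: [0.4477, 0.1556, 0.156]
eef_rot: [-2.201, -2.241, 0.0]
ft_force: [-0.1, 1.3, -0.7]
opening: 0.098
grip_force: 45.0
```

```bash
python3 rel.py .4492 .1545 .141
```

```text
t 7.7333 pos [0.4477 0.1556 0.156 ] F [-0.1  1.3 -0.7] M [ 0.383 -0.059  0.053] yaw y 1.03 z [-5.e-04  2.e-04 -1.e+00]
tool mm [-1.1  1.5 15. ] q [0.09 0.29 1.76 0.   1.09 0.07] grip 44.99951727921143 0.09802265773277943
```

arm_command --pt "0 0 0 0.4 0 0 1" --pt "0 0 0 0.4 0 0 1" --pt "0 0 0 0 0 1.5 1" --pt "0 0 0 0 0 1.5 1" --pt "0 0 0 0 0 1.5 1" --pt "0 0 0 0 0 1.5 1" --pt "0 0 0 0 0 1.5 1" --pt "0 0 0 0 0 0 1"

```text
t: 8.4
eef_pos: [0.4484, 0.1563, 0.1486]
eef_rot: [2.201, 2.24, 0.002]
ft_force: [4.8, 0.3, -1.8]
opening: 0.1
grip_force: 45.0
```

```bash
python3 rel.py .4492 .1545 .141
```

```text
t 8.4 pos [0.4484 0.1563 0.1486] F [ 4.8  0.3 -1.8] M [ 0.119 -1.151 -0.002] yaw y 1.03 z [ 1.6e-03  1.0e-04 -1.0e+00]
tool mm [-1.8  0.8  7.6] q [ 0.09  0.3   1.77 -0.    1.07  0.07] grip 45.000205140095204 0.09978462263658404
```

arm_command --pt "0 0 0 0 0.6 0 1" --pt "0 0 0 0 0.6 0 1" --pt "0 0 0 0 0 1.5 1" --pt "0 0 0 0 0 1.5 1" --pt "0 0 0 0 0 1 1" --pt "0 0 0 0 0 1 1" --pt "0 0 0 0 0 0 1" --pt "0 0 0 0 0 0 1"

```text
t: 9.07
eef_pos: [0.449, 0.1563, 0.1435]
eef_rot: [-2.201, -2.241, 0.0]
ft_force: [2.6, 1.5, -2.3]
opening: 0.094
grip_force: 45.0
```

```bash
python3 rel.py .4492 .1545 .141
```

```text
t 9.0667 pos [0.449  0.1563 0.1435] F [ 2.6  1.5 -2.3] M [ 0.141 -0.741 -0.028] yaw y 1.03 z [-3.e-04  0.e+00 -1.e+00]
tool mm [-1.9  0.2  2.5] q [0.09 0.31 1.77 0.   1.06 0.07] grip 44.999684281647205 0.09412056899491535
```

arm_command --pt "0 0 0 0.2 0.5 0 1" --pt "0 0 0 0.1 0.4 0 1" --pt "0 0 0 0 0 1 1" --pt "0 0 0 0 0 1 1" --pt "0 0 0 0 0 0.7 1" --pt "0 0 0 0 0 0.7 1" --pt "0 0 0 0 0 0 1" --pt "0 0 0 0 0 0 1"

```text
t: 9.73
eef_pos: [0.4498, 0.1567, 0.1407]
eef_rot: [-2.201, -2.241, 0.0]
ft_force: [-1.4, -0.3, 5.1]
opening: 0.097
grip_force: 45.0
```

```bash
python3 rel.py .4492 .1545 .141
```

```text
t 9.7333 pos [0.4498 0.1567 0.1407] F [-1.4 -0.3  5.1] M [-0.052  0.281  0.03 ] yaw y 1.04 z [-1.e-04 -0.e+00 -1.e+00]
tool mm [-2.1 -0.7 -0.3] q [ 0.09  0.31  1.77 -0.    1.05  0.07] grip 45.00135864713229 0.09705586539451405
```

arm_command --pt "0 0 0.09 0 -0.1 0 1" --pt "0 0 0.09 0 0 0 1" --pt "0 0 0.08 0 0 0 1" --pt "0 0 0.05 0 0 0 1" --pt "0 0 0 0 0 0 1" --pt "0 0 0 0 0 0 1" --pt "0 0 0 0 0 0 1" --pt "0 0 0 0 0 0 1"

```text
t: 10.4
eef_pos: [0.4502, 0.1567, 0.1406]
eef_rot: [2.52, 1.876, 0.002]
ft_force: [1.2, 0.6, 4.9]
opening: 0.096
grip_force: 45.0
```

```bash
python3 rel.py .4492 .1545 .141
```

```text
t 10.4 pos [0.4502 0.1567 0.1406] F [1.2 0.6 4.9] M [ 0.012 -0.29   0.013] yaw y -16.67 z [ 1.1e-03  2.0e-04 -1.0e+00]
tool mm [-2.4 -0.3 -0.4] q [0.09 0.31 1.77 0.   1.05 0.38] grip 45.00125813065097 0.09590896573073916
```

arm_command --pt "0 0 -0.11 0 0 0 1" --pt "0 0 -0.11 0 0 0 1" --pt "0 0 -0.11 0 0 0 1" --pt "0 0 -0.11 0 0 0 1" --pt "0 0 -0.11 0 0 0 1" --pt "0 0 -0.07 0 0 0 1" --pt "0 0 0 0 0 0 1" --pt "0 0 0 0 0 0 1"

```text
t: 11.07
eef_pos: [0.4497, 0.1567, 0.1405]
eef_rot: [-1.827, -2.555, 0.0]
ft_force: [-0.7, 1.5, 5.2]
opening: 0.097
grip_force: 45.0
```

```bash
python3 rel.py .4492 .1545 .141
```

```text
t 11.0667 pos [0.4497 0.1567 0.1405] F [-0.7  1.5  5.2] M [0.009 0.001 0.01 ] yaw y 18.86 z [-4.e-04  1.e-04 -1.e+00]
tool mm [-1.9 -1.2 -0.5] q [ 0.09  0.31  1.77  0.    1.05 -0.24] grip 45.001317341811955 0.09693375072012352
```

arm_command --pt "0 0 0.11 0 0 0 1" --pt "0 0 0.11 0 0 0 1" --pt "0 0 0.09 0 0 0 1" --pt "0 0 0 0 0 1 1" --pt "0 0 0 0 0 1 1" --pt "0 0 0 0 0 1 1" --pt "0 0 0 0 0 0 1" --pt "0 0 0 0 0 0 1"

```text
t: 11.73
eef_pos: [0.4496, 0.1566, 0.1369]
eef_rot: [-2.199, -2.242, 0.001]
ft_force: [0.7, 0.4, -1.4]
opening: 0.099
grip_force: 45.0
```

```bash
python3 rel.py .4492 .1545 .141
```

```text
t 11.7333 pos [0.4496 0.1566 0.1369] F [ 0.7  0.4 -1.4] M [ 0.004 -0.304 -0.023] yaw y 1.11 z [-8.e-04 -1.e-04 -1.e+00]
tool mm [-2.1 -0.5 -4.1] q [0.09 0.32 1.78 0.   1.05 0.07] grip 44.99956980231218 0.09941914687117585
```

arm_command --pt "0 0 0 0 0 2 1" --pt "0 0 0 0 0 2 1" --pt "0 0 0 0 0 2 1" --pt "0 0 0 0 0 2 1" --pt "0 0 0 0 0 2 1" --pt "0 0 0 0 0 2 1" --pt "0 0 0 0 0 0 1" --pt "0 0 0 0 0 0 1"

```text
t: 12.4
eef_pos: [0.4497, 0.1566, 0.1251]
eef_rot: [-2.201, -2.241, 0.001]
ft_force: [0.1, -0.7, -1.1]
opening: 0.1
grip_force: 45.0
```

```bash
python3 rel.py .4492 .1545 .121
```

```text
t 12.4 pos [0.4497 0.1566 0.1251] F [ 0.1 -0.7 -1.1] M [ 0.006 -0.133 -0.049] yaw y 1.03 z [-5.e-04 -1.e-04 -1.e+00]
tool mm [-2.1 -0.5  4.1] q [ 0.09  0.34  1.79 -0.    1.02  0.07] grip 44.99968020943925 0.10013104614476342
```

arm_command --pt "0 0 0 0 0 1 1" --pt "0 0 0 0 0 1 1" --pt "0 0 0 0 0 1 1" --pt "0 0 0 0 0 0.7 1" --pt "0 0 0 0 0 0.7 1" --pt "0 0 0 0 0 0 1" --pt "0 0 0 0 0 0 1" --pt "0 0 0 0 0 0 1"

```text
t: 13.07
eef_pos: [0.4498, 0.1567, 0.121]
eef_rot: [2.201, 2.241, 0.0]
ft_force: [-1.0, -0.2, 2.6]
opening: 0.095
grip_force: 45.0
```

```bash
python3 rel.py .4492 .1545 .121
```

```text
t 13.0667 pos [0.4498 0.1567 0.121 ] F [-1.  -0.2  2.6] M [-0.026  0.028 -0.017] yaw y 1.03 z [ 1.e-04  0.e+00 -1.e+00]
tool mm [-2.2 -0.7 -0. ] q [0.09 0.34 1.79 0.   1.01 0.07] grip 45.00033519580029 0.09482497150299257
```

arm_command --pt "0 0 0.1 0 0 0 1" --pt "0 0 0.1 0 0 0 1" --pt "0 0 0.1 0 0 0 1" --pt "0 0 0.1 0 0 0 1" --pt "0 0 0.1 0 0 0 1" --pt "0 0 0.1 0 0 0 1" --pt "0 0 0.1 0 0 0 1" --pt "0 0 0 0 0 0 1"

```text
t: 13.73
eef_pos: [0.4507, 0.1564, 0.1211]
eef_rot: [2.838, 1.345, 0.003]
ft_force: [4.2, -1.0, -0.9]
opening: 0.099
grip_force: 45.0
```

```bash
python3 rel.py .4492 .1545 .121
```

```text
t 13.7333 pos [0.4507 0.1564 0.1211] F [ 4.2 -1.  -0.9] M [-0.286 -0.77   0.091] yaw y -39.27 z [ 2.3e-03 -3.0e-04 -1.0e+00]
tool mm [-2.4  0.1  0.1] q [ 0.09  0.34  1.79 -0.    1.    0.77] grip 45.001111802703235 0.09895537051001159
```

arm_command --pt "0 0 0.1 0.4 0.4 0.2 1" --pt "0 0 0.1 0 0 0 1" --pt "0 0 0.1 0 0 0 1" --pt "0 0 0.1 0 0 0 1" --pt "0 0 0.1 0 0 0 1" --pt "0 0 0.1 0 0 0 1" --pt "0 0 0.1 0 0 0 1" --pt "0 0 0 0 0 0 1"

```text
t: 14.4
eef_pos: [0.4512, 0.156, 0.1211]
eef_rot: [3.126, 0.294, 0.003]
ft_force: [2.3, -4.1, 1.2]
opening: 0.097
grip_force: 45.0
```

```bash
python3 rel.py .4492 .1545 .121
```

```text
t 14.4 pos [0.4512 0.156  0.1211] F [ 2.3 -4.1  1.2] M [-1.012 -0.641  0.112] yaw y -79.27 z [ 0.0021 -0.0015 -1.    ]
tool mm [-2.3  1.1  0.1] q [ 0.09  0.34  1.79 -0.    1.    1.47] grip 45.00215013715206 0.09695528924641059
```

arm_command --pt "0 0 0.08 0.2 0.6 0.1 1" --pt "0 0 0.08 0 0 0 1" --pt "0 0 0.07 0 0 0 1" --pt "0 0 0.06 0 0 0 1" --pt "0 0 0.05 0 0 0 1" --pt "0 0 0 0 0 0 1" --pt "0 0 0 0 0 0 1" --pt "0 0 0 0 0 0 1"

```text
t: 15.07
eef_pos: [0.4513, 0.1555, 0.1211]
eef_rot: [3.132, -0.231, 0.003]
ft_force: [2.8, -5.2, 2.5]
opening: 0.098
grip_force: 45.0
```

```bash
python3 rel.py .4492 .1545 .121
```

```text
t 15.0667 pos [0.4513 0.1555 0.1211] F [ 2.8 -5.2  2.5] M [-1.017 -0.362  0.067] yaw y -98.44 z [ 0.0016 -0.0015 -1.    ]
tool mm [-2.   1.3  0.1] q [ 0.09  0.34  1.79 -0.    1.    1.81] grip 45.000971610134 0.09769289753365533
```

arm_command --pt "0 0 0.03 0 0.4 0 1" --pt "0 0 0.03 0 0 0 1" --pt "0 0 0.03 0 0 0 1" --pt "0 0 0.03 0 0 0 1" --pt "0 0 0 0 0 0 1" --pt "0 0 0 0 0 0 1" --pt "0 0 0 0 0 0 1" --pt "0 0 0 0 0 0 1" --force 55

```text
t: 15.73
eef_pos: [0.4512, 0.1551, 0.1211]
eef_rot: [3.112, -0.418, 0.003]
ft_force: [1.2, -5.5, 3.9]
opening: 0.097
grip_force: 55.0
```

```bash
python3 rel.py .4492 .1545 .121
python3 - <<'E'
from h import *
b,*_=snap("side"); m=[bot.get_state()["moment"][2]]
for i in range(6): snap("top"); m.append(bot.get_state()["moment"][2])
print(np.mean(m))
cv2.imwrite("pics/a4.png",cv2.resize(b[170:240,225:295,::-1],(500,500),interpolation=2))
E
```

```text
t 15.7333 pos [0.4512 0.1551 0.1211] F [ 1.2 -5.5  3.9] M [-0.912 -0.332  0.246] yaw y -105.29 z [ 0.0015 -0.0015 -1.    ]
tool mm [-1.8  1.1  0.1] q [ 0.09  0.34  1.79 -0.    1.    1.92] grip 55.00116432958748 0.09732654435336371
0.2684343377513134
```

View pics/a4.png

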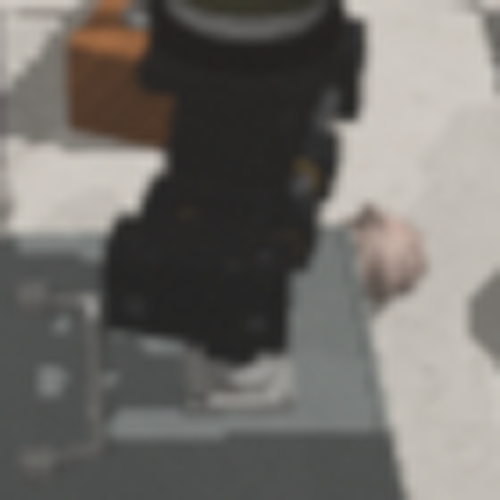

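The picture shows the fingers holding the key down on the lock plate near (245,380). The torque has risen to 0.27 N m, so the plug is at its stop.

```bash
python3 -c "
from workcell import bot
print(bot.finish_job())"
```

```text
the job is handed in; nothing more can be done
None
```

I handed the job in with the round-headed key home in the lock, turned clockwise to the stop and still gripped at 55 N; the judge returned no verdict, so success is inferred from pose and torque readings.

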